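# Open the ratchet clamp in the corkscrew drawer

## Robot

A 7-joint arm with a two-finger parallel gripper is mounted at the origin on the work surface. World frame = base frame: x ahead of the robot, y to its left, z up, the work surface at z = 0. Lengths are in m, angles in rad, forces in N, time in s.
With the tool pointing down it reaches from about 0.425 to 0.925 m from the base axis. Payload 6.8 kg.
Tool frame: the origin (TCP) lies on the centre line of the jaws, within the pads' length; the fingertips stand 17 mm ahead of it and the grasp point (between the pads) lies 2 mm behind it; z points along the fingers, x is the direction in which the jaws open and shut, and the axes are right-handed (so a half turn about z gives the same grasp; the last joint's range is limited). The gripper opens to 85 mm and grips with 20 to 120 N. Pads are 22 mm wide; open, the fingers measure 114 mm over their backs; the gripper's body (76 mm by 85 mm) begins 54 mm behind the grasp point. The pads swing forward as they close: fully open they stand 13 mm farther back than shut.
Start: joints at [-1.387, 0.477, 0.022, 1.555, -0.011, 1.109, -0.083], TCP at [0.194, 0.646, 0.248] pointing down, gripper open.
Joint ranges: [-2.96, 2.96], [-0.34, 2.1], [-1.41, 1.46], [0.24, 2.44], [-1.37, 4.51], [0.17, 1.92], [-2.96, 2.96]. Speed limits (rad/s): [2.39, 2.39, 3.14, 3.14, 3.14, 3.14, 3.14].

## Interface

Orientations are given as a rotation vector (axis times angle).
In Python, from bench import r gives the robot as it stands.
- The arm moves only by the tool arm_command, never from a script. Its argument "increments" is a list of rows, each a list of 3 entries, a list of its own where there are three numbers: the shift along the world's x, y, z in m, then the turn, a rotation vector about the world's x, y, z in rad, then the opening in per cent of the stroke, from 0 (shut) to 100 (fully open). A call has 1 to 10 rows; each row is the pose to reach, as a shift and turn from the pose commanded when the call began; what a row does not reach only later rows make up. A row lasts 1/10 s, in which the tool goes at most 50 mm and 8.59 degrees, less where a joint would pass 70% of its speed; a pose out of reach is approached as far as the arm can. A call with a gripper value outside its range is refused whole. The fingers move at their own pace and stop on an object; "newtons" is the grip in N (left out, the last holds). Time passes only in rows, so rows that repeat a pose let the fingers close. It gives the time, the measured TCP pose, the force and the opening at its end, in the units of the state.
- r.get_obs(): the state, without advancing time (a new reading comes with each control period).
- r.grab_frame(name): name is "side" or "top"; returns the picture (400x640x3 uint8, blue, green, red); there is no depth.
- r.camera_model(name): a dict with "camera_matrix" (3x3 intrinsics, pixels), "camera_from_world" (4x4, takes a point from world to camera coordinates). Camera axes: x right, y down, z forward; pixel columns grow to the right and rows downward; lengths in m; the calibration is good to about 2 mm. A picture is of the moment at which its call begins. camera_model takes no time and is no camera call.
- r.hand_in(): hands the job in, once; it reports no verdict.
The state is a dict: "clock": time; "joints": joint angles; "qvel": joint speeds; "tau": joint torques, N m; "tcp_pos": TCP position; "orientation": TCP orientation; "contact_force": force on the tool from outside, world axes, zero at the start; "moment": the same for the moment, N m; "grip_width": finger opening in m.
Only numpy, scipy, OpenCV 4.12 (cv2) and the standard library are available. Lean on these libraries where they do the work, as an engineer would, in place of code of your own. Each camera call takes 0.05 s, during which the arm holds its last target. There are 200 camera calls.

## Task

In the drawer lies a ratchet bar clamp. Press down the ribbed release plate on top of its sliding jaw and, keeping it down, push the jaw back along the bar, away from the fixed jaw, until it is fully home against the end block; then let go so that the plate springs up again. Leave all the other tools, the ones between the jaws and the swing-arm divider included, where they lie.

Things in the scene. Friction and masses are not known exactly. Their poses are not given: they have to be found in the camera images.
- clamp: Steel ratchet bar clamp lying flat, fixed to the drawer floor, which is 8 mm above the work surface. Origin: middle of the bar, on the drawer floor. Y axis along the bar, from the fixed jaw towards the end block; x level, to the side on which the jaws stick out; z up. Toothed bar 16 mm wide, top 20 mm above the drawer floor. End block: y 138 to 154 mm, 44 mm wide, 34 mm high.
- fixed_jaw (a point): Middle of the top edge of the fixed jaw's inner face over the bar (y = -135 mm in the clamp), 42 mm above the drawer floor. The fixed jaw is an upright plate 14 mm thick, reaching from x = -22 to 90 mm.
- plate_top (a point): Top face of the release plate on the sliding jaw, 46 mm above the drawer floor at rest; moves with jaw and plate, axes parallel to the clamp's. Flat aluminium with fine dark ribs, 40 x 40 mm (x +-20, y -21 to +19 mm of this point). The lip stands on its +y side; the other three sides are open. A fingertip on the plate can push the jaw along by the lip.
- lip_top (a point): Middle of the top edge, on the plate's side, of the upright lip at the +y end of the sliding jaw: 66 mm above the drawer floor, 20 mm above the plate, 20 mm in +y from plate_top. Lip 44 mm wide, 8 mm thick. Below it the carriage is 44 mm wide and 56 mm long (y -28 to +28 mm of plate_top); the jaw at its -y end is 10 mm thick, 42 mm high and reaches to x = 90 mm.
- end_block (a point): Middle of the top edge of the end block's inner face (34 mm above the drawer floor), which the carriage's +y end meets when the jaw is fully home.
- jaw (a joint): Position of the sliding jaw along the bar, in m, growing along the clamp's +y. 0.140 is fully home against the end block. It starts between about 0.006 and 0.062. With the catch free it slides with about 2 N of friction; with the plate up the catch blade stands between the bar's teeth (6 mm pitch, about 2.5 mm of play) and locks the jaw both ways.
- catch (a joint): How far the release plate is pressed down, in m: 0 up (catch locked), 0.007 fully down on its stop. The spring takes 3 N to start and about 5 N fully down; the catch is free once the plate is 3 mm down and drops into the teeth again when the plate is let up. At the home end a wide notch lets it spring right up.
- divider_tip (a point): Free end, top edge, of the chrome swing-arm divider: 245 mm long, 38 mm high, stiffly pivoted on a brass pin in the drawer's far right part. It must stay as it is.
- corkscrew: Loose nickel rack-and-pinion corkscrew lying flat, 171 x 76 x 32 mm. Origin under its middle. Leave alone.
- bull_opener: Loose bronze bull-head can opener lying flat, 171 x 63 x 19 mm. Origin under its middle. Leave alone.
- church_key: Loose cream celluloid church key, 110 x 18 x 9 mm, lying between the jaws next to the fixed jaw. Origin under its middle. Leave alone.
- capsule_cutter: Loose U-shaped pewter capsule cutter, 53 x 32 x 14 mm, lying between the jaws. Origin under its middle. Leave alone.
- stopper: Loose nickel bottle stopper standing upright, 30 mm across, 68 mm high, just beyond the clamp's jaw tips. Origin under its middle. Leave alone.
- jigger: Loose copper spirit measure standing upright, 44 mm across, 76 mm high, on the robot's side of the clamp. Origin under its middle. Leave alone.

How it is judged:
On the way, in this order (a step that is already met when the one before it is completed fails the run):
1. the release plate is pressed down while the jaw is still well short of home (value of joint catch above 0.0025 m and value of joint jaw below 0.1 m), for 0.1 s.
2. the jaw is pushed fully home (value of joint jaw above 0.135 m), for 0.1 s.
At the end, for the whole second after the job is handed in: The sliding jaw rests fully home against the end block (within 5 mm), the release plate has sprung up (within 1 mm), and everything else lies where it was (value of joint jaw above 0.135 m and value of joint catch below 0.001 m and not (velocity of joint jaw above 0.01 m/s) and velocity of joint jaw above -0.01 m/s); the robot touches nothing.
It fails at once if one of the loose tools is lifted, carried or moved by more than 15 mm (distance of any of corkscrew, bull_opener, church_key, capsule_cutter, stopper, jigger from where it was at the start of the episode above 0.015 m).
It fails at once if a standing piece is tipped over (angle between any of stopper, jigger's own z axis and vertical above 0.4 rad).
It fails at once if the divider is swung by more than 15 mm at its tip (distance of divider_tip from where it was at the start of the episode above 0.015 m).
It also fails if it takes over 32 s, if anything falls off the work surface, if the arm or the gripper's body presses on something with over 40 N, if the wrist force passes 120 N, or if a joint passes its speed limit or range.

## Working session

There is one attempt and no reset: what is moved stays moved. The work goes in short steps, Python scripts to look and compute and a tool call to move; the robot and the scene stay as the last step left them, time stands still between calls to the robot, and variables do not carry over. Pictures are saved under pics/ and viewed, about 8 in all and at most 12, crops included, and the job is handed in when it is done.

Besides the shell and the picture viewer there is one more tool, called as name(argument=value, ...), one argument or row to a line, values as JSON. arm_command: Moves the arm, as the interface text tells. Its arguments: {"type":"object","properties":{"increments":{"type":"array","items":{"type":"array"}},"newtons":{"type":"number"}},"required":["increments"]}

```bash
mkdir -p pics
python3 - <<'E'
from bench import r
import cv2,numpy as np
for n in("top","side"):
    cv2.imwrite(f"pics/{n}0.png",r.grab_frame(n)); m=r.camera_model(n); print(n,np.round(m["camera_matrix"],1).tolist(),np.round(m["camera_from_world"],3).tolist())
o=r.get_obs(); print(o)
E
```

```text
top [[503.6, 0.0, 324.0], [0.0, 503.6, 190.9], [0.0, 0.0, 1.0]] [[-0.021, -1.0, 0.022, -0.028], [-0.99, 0.018, -0.14, 0.584], [0.139, -0.025, -0.99, 1.293], [0.0, 0.0, 0.0, 1.0]]
side [[372.5, 0.0, 320.1], [0.0, 372.5, 202.4], [0.0, 0.0, 1.0]] [[-0.981, -0.193, 0.008, 0.554], [-0.105, 0.499, -0.86, 0.128], [0.162, -0.845, -0.509, 1.008], [0.0, 0.0, 0.0, 1.0]]
{'clock': 0.1, 'joints': array([-1.38709884,  0.47771102,  0.02234382,  1.55635957, -0.01149924,
        1.10931601, -0.08306296]), 'qvel': array([ 0.00174299, -0.00147445,  0.00113276, -0.00249257,  0.00017998,
        0.00051222,  0.00070704]), 'tau': array([ 3.60236125e-03, -5.97758389e+01,  1.61335196e+00, -2.81954384e+01,
        1.27917901e-02,  5.04034309e-03,  2.89143856e-06]), 'tcp_pos': array([0.19404215, 0.64596976, 0.2474243 ]), 'orientation': array([ 2.51986942e+00,  1.87430346e+00, -1.97843814e-03]), 'contact_force': array([-0.35314417, -0.67721922, -0.34755945]), 'moment': array([ 0.00279782,  0.01762413, -0.01382625]), 'grip_width': 0.08555309475624703}
```

View pics/top0.png

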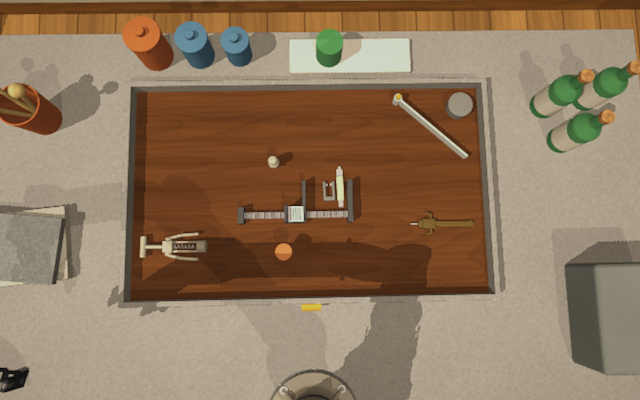

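View pics/side0.png

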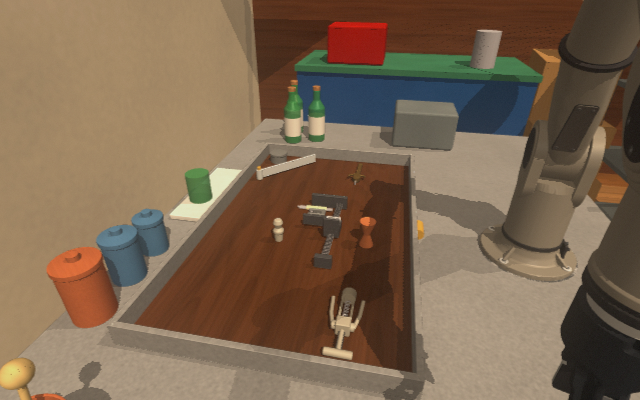

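The top view shows the clamp horizontally: end block near (241,215), carriage and plate near (296,213), fixed jaw near (351,213). The jigger is at (284,252) and the stopper at (273,161). I'll enlarge both views.

```bash
cat > h.py <<'E'
from bench import r
import cv2,numpy as np
def ray(n,u,v,z):
    m=r.camera_model(n);K=np.array(m["camera_matrix"]);T=np.array(m["camera_from_world"])
    R=T[:3,:3];c=-R.T@T[:3,3];d=R.T@np.linalg.solve(K,[u,v,1]);return c+d*(z-c[2])/d[2]
def proj(n,p):
    m=r.camera_model(n);K=np.array(m["camera_matrix"]);T=np.array(m["camera_from_world"])
    q=K@(T[:3,:3]@p+T[:3,3]);return q[:2]/q[2]
E
python3 - <<'E'
import cv2
a=cv2.imread("pics/top0.png")[155:265,230:363]
cv2.imwrite("pics/topc.png",cv2.resize(a,None,fx=6,fy=5.4545,interpolation=cv2.INTER_CUBIC)[:600])
b=cv2.imread("pics/side0.png")[185:275,265:385]
cv2.imwrite("pics/sidec.png",cv2.resize(b,None,fx=6,fy=6,interpolation=cv2.INTER_CUBIC))
E
```

```text
(no output)
```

View pics/topc.png

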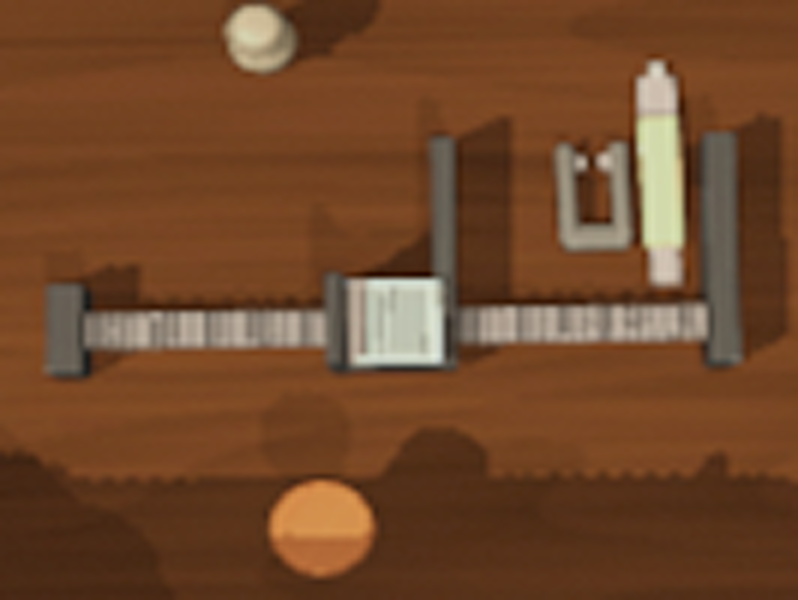

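View pics/sidec.png

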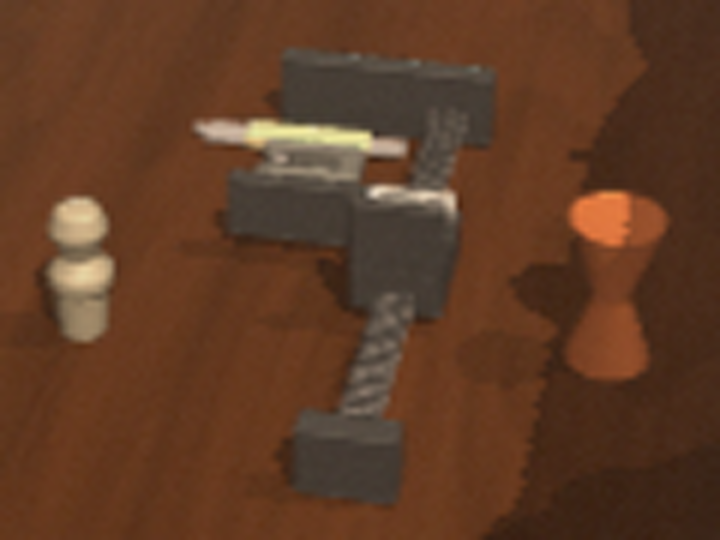

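Top crop: end block's inner edge is at crop x≈86 (y 285–375). Lip top spans x≈328–346 (y 272–370), and the plate x≈348–443 (y 278–366). The fixed jaw's inner edge is at x≈704. The jigger top is centred at (322,527) and the stopper at (260,38). The side crop agrees: jigger on the robot's side, stopper on the far side.

Run:
```python
from h import *
P=dict(eb_near=(86,375,.042),eb_far=(86,285,.042),lip_near=(346,370,.074),lip_far=(346,272,.074),pl_mid_l=(348,322,.054),pl_mid_r=(443,322,.054),pl_near=(400,366,.054),pl_far=(400,278,.054),fj_near=(706,362,.05),fj_far=(704,132,.05),jig=(322,527,.084),stop=(258,32,.074))
W={}
for k,(x,y,z) in P.items():
    W[k]=ray("top",230+x/6,155+y/5.4545,z);print(k,np.round(W[k],4))
# side lip: top edge corners plate side approx
for k,(x,y,z) in dict(liptop_l=(365,195,.074),liptop_r=(455,210,.074),eb_in_l=(308,412,.042),eb_in_r=(402,424,.042),fj_r=(495,72,.05),fj_l=(285,52,.05)).items():
    print("side",k,np.round(ray("side",265+x/6,185+y/6,z),4))
a=W["eb_near"]+W["eb_far"]; print("eb",a/2)
e=W["fj_far"]-W["fj_near"];print("fj len",np.linalg.norm(e),"yaw",np.arctan2(e[1],e[0]))
```

```text
eb_near [0.5001 0.1706 0.042 ]
eb_far [0.5435 0.1706 0.042 ]
lip_near [0.4978 0.0559 0.074 ]
lip_far [0.544  0.0554 0.074 ]
pl_mid_l [0.5223 0.0558 0.054 ]
pl_mid_r [0.5215 0.0146 0.054 ]
pl_near [0.5009 0.0335 0.054 ]
pl_far [0.543 0.033 0.054]
fj_near [ 0.5005 -0.0994  0.05  ]
fj_far [ 0.6121 -0.1016  0.05  ]
jig [0.4248 0.0663 0.084 ]
stop [0.6598 0.0922 0.074 ]
side liptop_l [0.5369 0.0645 0.074 ]
side liptop_r [0.4955 0.0684 0.074 ]
side eb_in_l [0.5387 0.1822 0.042 ]
side eb_in_r [0.4995 0.1821 0.042 ]
side fj_r [ 0.4987 -0.0999  0.05  ]
side fj_l [ 0.6087 -0.0981  0.05  ]
eb [0.52181083 0.17061431 0.042     ]
fj len 0.11158806710411727 yaw -0.01970003238364537
```

arm_command(
  increments=[
    [[0.022,-0.041,0],[0,0,-0.085],0],
    [[0.044,-0.082,0],[0,0,-0.17],0],
    [[0.066,-0.123,0],[0,0,-0.255],0],
    [[0.088,-0.164,0],[0,0,-0.34],0],
    [[0.11,-0.205,0],[0,0,-0.425],0],
    [[0.132,-0.246,0],[0,0,-0.51],0],
    [[0.154,-0.287,0],[0,0,-0.595],0],
    [[0.176,-0.328,0],[0,0,-0.68],0],
    [[0.198,-0.369,0],[0,0,-0.765],0],
    [[0.22,-0.41,0],[0,0,-0.85],0],
  ],
  newtons=60,
)

```text
clock: 1.1
tcp_pos: [0.4146, 0.2346, 0.2482]
orientation: [-3.071, -0.664, 0.0]
contact_force: [0.7, 1.4, -0.3]
grip_width: -0.0
```

arm_command(
  increments=[
    [[0.022,-0.04,0],[0,0,-0.086],0],
    [[0.043,-0.08,0],[0,0,-0.172],0],
    [[0.065,-0.12,0],[0,0,-0.258],0],
    [[0.087,-0.16,0],[0,0,-0.344],0],
    [[0.108,-0.2,0],[0,0,-0.43],0],
    [[0.108,-0.2,-0.035],[0,0,-0.43],0],
    [[0.108,-0.2,-0.07],[0,0,-0.43],0],
    [[0.108,-0.2,-0.105],[0,0,-0.43],0],
    [[0.108,-0.2,-0.135],[0,0,-0.43],0],
    [[0.108,-0.2,-0.143],[0,0,-0.43],0],
  ],
)

```text
clock: 2.1
tcp_pos: [0.5198, 0.0362, 0.1023]
orientation: [3.14, -0.001, -0.009]
contact_force: [0.4, -0.6, 0.4]
grip_width: 0.0
```

Run:
```python
from h import *
o=r.get_obs();print(o["clock"],o["tcp_pos"],o["orientation"],o["contact_force"],o["grip_width"])
S=[]
for n,(u0,v0) in dict(top=(256,170),side=(290,150)).items():
    f=r.grab_frame(n)[v0:v0+100,u0:u0+80] if n=="side" else r.grab_frame(n)[v0:v0+100,u0:u0+80]
    S.append(cv2.resize(f,None,fx=5,fy=5,interpolation=cv2.INTER_CUBIC))
    print(n,proj(n,o["tcp_pos"]-[0,0,.017]))
cv2.imwrite("pics/hov.png",np.hstack(S))
```

```text
2.1 [0.51981608 0.03622897 0.10234306] [ 3.14009405e+00 -1.41437439e-03 -8.91072660e-03] [ 0.3960299  -0.59134604  0.40350796] 2.780942922756983e-05
top [295.11996601 213.70493136]
side [333.90666521 209.19309451]
```

View pics/hov.png

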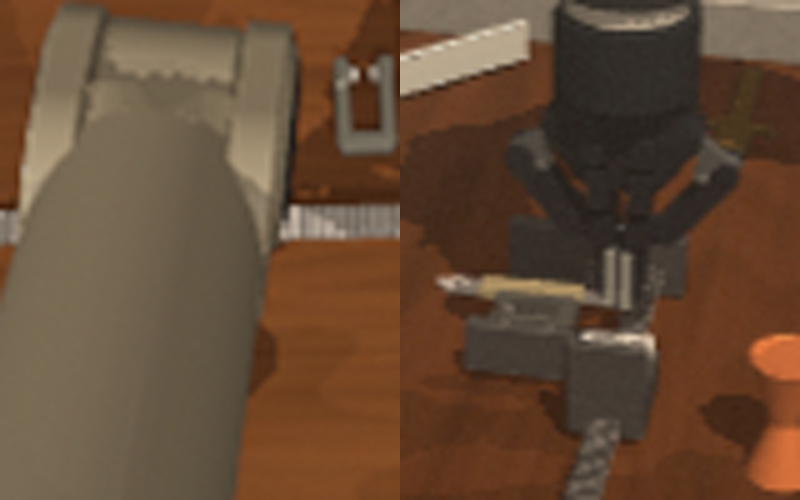

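The side view shows the closed fingertips at about (622,308) in the crop, centred over the plate and clear of the lip. The top view is blocked by the arm. Now I'll lower to near contact and press.

arm_command(
  increments=[
    [[0.001,0,-0.01],[0,0,0],0],
    [[0.001,0,-0.02],[0,0,0],0],
    [[0.001,0,-0.026],[0,0,0],0],
    [[0.001,0,-0.029],[0,0,0],0],
    [[0.001,0,-0.032],[0,0,0],0],
    [[0.001,0,-0.032],[0,0,0],0],
  ],
)

```text
clock: 2.8
tcp_pos: [0.5231, 0.0365, 0.0731]
orientation: [3.142, -0.002, -0.0]
contact_force: [-1.0, -0.2, -0.7]
grip_width: 0.0001
```

arm_command(
  increments=[
    [[0,0,-0.002],[0,0,0],0],
    [[0,0,-0.004],[0,0,0],0],
    [[0,0,-0.006],[0,0,0],0],
    [[0,0,-0.007],[0,0,0],0],
    [[0,0,-0.007],[0,0,0],0],
    [[0,0,-0.007],[0,0,0],0],
  ],
)

```text
clock: 3.4
tcp_pos: [0.5235, 0.0365, 0.0665]
orientation: [-3.141, 0.002, -0.001]
contact_force: [0.2, -1.0, 4.5]
grip_width: 0.0001
```

arm_command(
  increments=[
    [[0,0,-0.001],[0,0,0],0],
    [[0,0,-0.002],[0,0,0],0],
    [[0,0,-0.003],[0,0,0],0],
    [[0,0,-0.003],[0,0,0],0],
  ],
)

```text
clock: 3.8
tcp_pos: [0.5236, 0.0365, 0.064]
orientation: [-3.141, 0.002, -0.001]
contact_force: [-2.1, 0.0, 12.5]
grip_width: -0.0001
```

The plate is on its stop (12.5 N at TCP z 0.064). Now I'll push along +y.

arm_command(
  increments=[
    [[0,0.005,0],[0,0,0],0],
    [[0,0.01,0],[0,0,0],0],
    [[0,0.015,0],[0,0,0],0],
    [[0,0.02,0],[0,0,0],0],
    [[0,0.025,0],[0,0,0],0],
    [[0,0.03,0],[0,0,0],0],
    [[0,0.035,0],[0,0,0],0],
    [[0,0.04,0],[0,0,0],0],
    [[0,0.045,0],[0,0,0],0],
    [[0,0.05,0],[0,0,0],0],
  ],
)

```text
clock: 4.8
tcp_pos: [0.5236, 0.0859, 0.064]
orientation: [3.141, -0.003, 0.001]
contact_force: [-2.4, -2.5, 12.4]
grip_width: -0.0002
```

arm_command(
  increments=[
    [[0,0.005,0],[0,0,0],0],
    [[0,0.01,0],[0,0,0],0],
    [[0,0.015,0],[0,0,0],0],
    [[0,0.02,0],[0,0,0],0],
    [[0,0.025,0],[0,0,0],0],
    [[0,0.03,0],[0,0,0],0],
    [[0,0.035,0],[0,0,0],0],
    [[0,0.04,0],[0,0,0],0],
    [[0,0.045,0],[0,0,0],0],
    [[0,0.05,0],[0,0,0],0],
  ],
)

```text
clock: 5.8
tcp_pos: [0.5237, 0.1359, 0.064]
orientation: [3.141, -0.003, 0.001]
contact_force: [-2.5, -2.4, 11.8]
grip_width: -0.0001
```

arm_command(
  increments=[
    [[0,0.002,0],[0,0,0],0],
    [[0,0.004,0],[0,0,0],0],
    [[0,0.006,0],[0,0,0],0],
    [[0,0.008,0],[0,0,0],0],
    [[0,0.01,0],[0,0,0],0],
    [[0,0.01,0],[0,0,0],0],
  ],
)

```text
clock: 6.4
tcp_pos: [0.5237, 0.1441, 0.064]
orientation: [3.14, -0.005, 0.001]
contact_force: [-1.2, -6.6, 13.2]
grip_width: 0.0002
```

The finger travelled 107.6 mm against the 107 mm measured, and the y force is rising. Friction apparently carried the jaw along with the finger. I'll push a little more to confirm.

arm_command(
  increments=[
    [[0,0.003,0],[0,0,0],0],
    [[0,0.006,0],[0,0,0],0],
    [[0,0.009,0],[0,0,0],0],
    [[0,0.009,0],[0,0,0],0],
  ],
)

```text
clock: 6.8
tcp_pos: [0.5241, 0.1522, 0.064]
orientation: [3.139, -0.006, 0.002]
contact_force: [-0.2, -8.4, 12.3]
grip_width: 0.0004
```

arm_command(
  increments=[
    [[0,0.002,0],[0,0,0],0],
    [[0,0.004,0],[0,0,0],0],
    [[0,0.004,0],[0,0,0],0],
  ],
)

```text
clock: 7.1
tcp_pos: [0.524, 0.1543, 0.0639]
orientation: [3.137, -0.008, 0.002]
contact_force: [-1.0, -12.1, 12.9]
grip_width: 0.0
```

The force rises to 12 N against the lip, so the jaw is home. I'll lift straight up.

arm_command(
  increments=[
    [[0,0,-0.0],[0,0,0],0],
    [[0,0,0.004],[0,0,0],0],
    [[0,0,0.008],[0,0,0],0],
    [[0,0,0.012],[0,0,0],0],
    [[0,-0.008,0.018],[0,0,0],0],
    [[0,-0.014,0.026],[0,0,0],0],
    [[0,-0.014,0.05],[0,0,0],0],
    [[0,-0.014,0.09],[0,0,0],0],
    [[0,-0.014,0.13],[0,0,0],0],
    [[0,-0.014,0.17],[0,0,0],0],
  ],
)

```text
clock: 8.1
tcp_pos: [0.5229, 0.1455, 0.2353]
orientation: [-3.141, 0.001, -0.0]
contact_force: [0.9, 1.9, 0.1]
grip_width: 0.0002
```

arm_command(
  increments=[
    [[0,0.045,0],[0,0,0],0],
    [[0,0.09,0],[0,0,0],0],
    [[0,0.135,0],[0,0,0],0],
    [[0,0.18,0],[0,0,0],0],
    [[0,0.225,0],[0,0,0],0],
    [[0,0.27,0],[0,0,0],0],
    [[0,0.315,0],[0,0,0],0],
    [[0,0.315,0],[0,0,0],0],
  ],
)

```text
clock: 8.9
tcp_pos: [0.5194, 0.4692, 0.2325]
orientation: [-3.138, -0.015, 0.003]
contact_force: [-0.6, -0.5, -0.3]
grip_width: -0.0002
```

Run:
```python
from h import *
print(r.get_obs()["clock"],r.get_obs()["contact_force"])
t=r.grab_frame("top");s=r.grab_frame("side")
A=cv2.resize(t[155:265,230:363],None,fx=4,fy=4,interpolation=cv2.INTER_CUBIC)
B=cv2.resize(s[185:295,300:366],None,fx=4,fy=4,interpolation=cv2.INTER_CUBIC)
cv2.imwrite("pics/end.png",np.hstack([A,B])); cv2.imwrite("pics/endtop.png",t)
```

```text
8.9 [-0.57685421 -0.51938363 -0.33265711]
```

View pics/end.png

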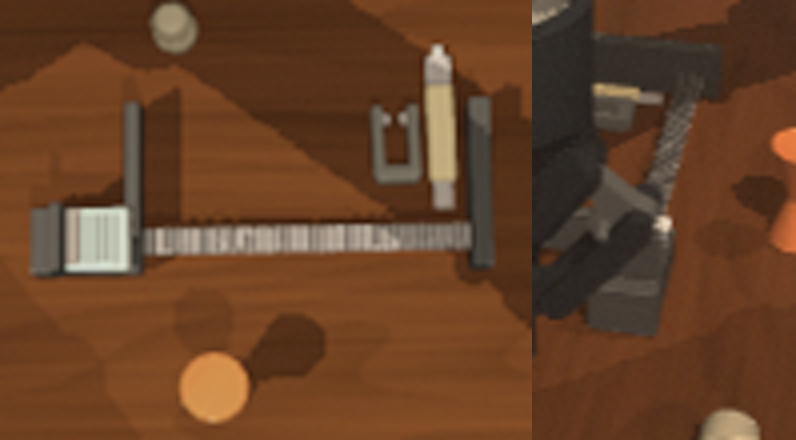

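The top view shows the carriage against the end block: lip inner edge at crop x≈62, plate right edge ≈130, no gap. The other tools look unmoved. One number check before handing in.

Run:
```python
from h import *
print("lip",ray("top",230+62/4,155+240/4,.074),"plate r",ray("top",230+130/4,155+240/4,.054))
a=cv2.imread("pics/top0.png");b=cv2.imread("pics/endtop.png")
for n,(x,y,z) in dict(jig=(214,387,.084),stop=(172,26,.074)).items(): print(n,ray("top",230+x/4,155+y/4,z))
for n,(u,v,w,h) in dict(div=(388,88,85,75),cork=(135,230,80,35),bull=(408,205,70,35),key=(316,160,35,50)).items():
    g=[cv2.Canny(i[v:v+h,u:u+w],60,150).astype(np.float32) for i in(a,b)]
    print(n,cv2.phaseCorrelate(*g))
```

```text
lip [0.5199744  0.16336283 0.074     ] plate r [0.52104325 0.12196823 0.054     ]
jig [0.42446181 0.06671981 0.084     ]
stop [0.65811229 0.09224133 0.074     ]
div ((-0.021912887681750703, 0.5286219790588831), 0.9870731205410428)
cork ((-0.05848528442056278, 0.02160543971928064), 0.6792677680651347)
bull ((-0.02303605219776017, -0.07182595909597822), 0.8275608882124041)
key ((-0.2557029843541052, -0.33850527344890224), 0.558374875916375)
```

```bash
python3 -c "
from bench import r
print(r.hand_in(), r.get_obs()['clock'])"
```

```text
the job is handed in; nothing more can be done
the job is handed in; nothing more can be done
```

I pressed the release plate down onto its stop (about 12 N) with the closed fingertips and pushed the jaw about 107 mm along the bar to the end block. Then I lifted straight off, moved the arm clear and handed the job in at about 9 s of the 32 s allowed; no verdict is reported.

- **Jaw position:** the lip's inner edge measured y = 0.1634 m, against 0.1626 m expected when fully home. The picture shows no gap between the carriage and the end block.
- **Other tools:** the jigger and stopper measured within 2 mm of where they started. The divider, corkscrew, bull opener and the church key/capsule cutter area shifted by about half a pixel (roughly 1 mm) or less between the first and last pictures.
- **Robot contact:** the last wrist force reading was under 1 N on each axis, with the arm clear of everything.
- **Not checked directly:** the plate springing up. The top view is consistent with it, but cannot resolve 1 mm of height.
- **Disagreement:** on the first measurement, the side-view readings of the lip and end block were about 10 mm off the top view along the bar. I took this as picking slightly different edges and used the top view, and the contact positions during the push agreed with it.

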